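# Pack the mortise and tenon, take the lock off the box and present it

### The arm

A 7-joint arm with a two-finger parallel gripper is mounted at the origin on a cart in front of the work surface, level with it; the furniture and walls round the work are solid. World frame = base frame: x ahead of the robot, y to its left, z up, the work surface at z = 0. Lengths are in mm, angles in rad, forces in N, time in s.
With the tool pointing down it reaches from about 400 to 875 mm from the base axis. Payload 4.4 kg.
Tool frame: the origin (TCP) lies at the very end of the fingers, on their centre line; the grasp point (between the pads) lies 19 mm behind it; z points along the fingers, y is the line along which they close (so a half turn about z gives the same grasp; the last joint's range is limited). The gripper opens to 85 mm and grips with 20 to 120 N. Pads are 22 mm wide; open, the fingers measure 114 mm over their backs; the gripper's body (76 mm by 85 mm) begins 54 mm behind the grasp point. The pads swing forward as they close: fully open they stand 13 mm farther back than shut.
Start: joints at [-1.183, 0.628, 0.038, 1.517, -0.027, 0.996, -0.02], TCP at [284.929, 584.237, 231.313] pointing down, gripper open.
Joint ranges: [-3.06, 3.06], [-0.37, 2.12], [-1.25, 1.32], [0.18, 2.47], [-1.1, 4.24], [0.23, 1.98], [-2.94, 2.94]. Speed limits (rad/s): [2.57, 2.57, 3.14, 3.14, 3.14, 3.14, 3.14].

### API

Orientations are given as [roll, pitch, yaw] about the fixed x, y, z axes, in that order (R = Rz(yaw) Ry(pitch) Rx(roll)).
In Python, from cell import monitor, viewer, workorder gives the robot as it stands.
- The arm moves only by the tool arm_command, never from a script. Its argument "series" is one flat list of numbers, 5 for each row, row after row: the opening in per cent of the stroke, from 0 (shut) to 100 (fully open), then the shift along the tool's x, y, z in cm, then the turn about the tool's z in degrees. In form: [claw, x, y, z, roll, claw, x, y, z, roll, ...]. A call has exactly 5 rows; each row is the pose to reach, as a shift and turn from the pose commanded when the call began, along the tool's axes at that moment; what a row does not reach only later rows make up. A row lasts 1/12 s, in which the tool goes at most 41.7 mm and 7.16 degrees, less where a joint would pass 70% of its speed; a pose out of reach is approached as far as the arm can. A call with a gripper value outside its range is refused whole. The fingers move at their own pace and stop on an object; the grip force is fixed at half the most. Time passes only in rows, so rows that repeat a pose let the fingers close, or fill a call up. It gives the time, the measured TCP pose, the force, the opening and the grip force at its end, in the units of the state.
- monitor.read_state(): the state, without advancing time (a new reading comes with each control period).
- viewer.get_image(name): name is "scene" or "top"; returns (picture, depth): 400x640x3 uint8, red, green, blue; 400x640 float32, mm along the optical axis (not along the pixel's ray), 0 where there is no reading.
- viewer.camera_model(name): a dict with "mtx" (3x3 intrinsics, pixels), "R" (3x3) and "t" (3): a world point X has camera coordinates R X + t. Camera axes: x right, y down, z forward; pixel columns grow to the right and rows downward; lengths in mm; the calibration is good to about 2 mm. A picture is of the moment at which its call begins. camera_model takes no time and is no camera call.
- workorder.finish_job(): hands the job in; it is judged then, once.
The state is a dict: "clock": time; "qpos": joint angles; "qd": joint speeds; "tau": joint torques, N m; "eef_pos": TCP position; "tool_rot": TCP orientation; "force": force on the tool from outside, world axes, zero at the start; "torque": the same for the moment, N m; "width": finger opening in mm; "gripper_force": force on a finger pad.
Only numpy, scipy, OpenCV 4.12 (cv2) and the standard library are available. Lean on these libraries where they do the work, as an engineer would, in place of code of your own. Each camera call takes 0.05 s, during which the arm holds its last target. There are 200 camera calls.

### The job

Lay the matching mortise block and tenon in the open green steel box, flat on its felt floor side by side so that the lid will shut; set them down, don't drop them. Then take off the combination lock parked on the box's staple: turn the dial to the notch where its white line meets the red mark, draw the straight shackle out to its stop by its knob, and lift the lock off. Finish still holding the open lock, dial up, some 20 cm above the bench and out beside the box, so that a colleague can swing the lid shut past it. The halving joint, the sanding block and the eraser stay where they lie.

Things in the scene. Friction and masses are not known exactly. Their poses are not given: they have to be found in the camera images.
- lock_box: Green steel box, fixed: 166 (x) x 300 (y) x 82 mm high, walls 3 mm, open on top; its lid stands open on the far (+x) side, leaning back, up to 300 mm above the bench. Origin: centre of its underside; x away from the robot, y along its length. Felt floor 160 x 294 mm, 9 mm above the origin. A lock shelf 60 mm wide, top level with the rim, stands out from the middle of its front to x = -146 mm.
- staple (a point): Centre of the eye of the staple on the lock shelf, at x = -118, y = 0, z = 98 mm in the box's frame (16 mm above the shelf). The staple is an upright steel plate 28 (x) x 6 (y) x 29 mm high with a hole 13 x 12 mm through it along y; the lock stands astride it.
- lock: Steel combination padlock, 0.45 kg, loose astride the staple: case 44 (x) x 53 (y) x 56 mm high, with the dial 80 mm high. Origin: centre of its underside, on the lock shelf; z up, shackle along y, yaw as the box. A slot from below, 8 mm wide and 31 mm deep, takes the staple: shackle out, it lifts straight off (31 mm to clear). Grip its flat x sides, 44 mm apart, up to 56 mm above the origin.
- dial (a joint): Turn of the dial, rad, axis vertical, positive anticlockwise from above. 0 = white line at the red mark (on the case's -x edge, towards the robot) = the one notch that frees the shackle (within about 0.1). 20 notches 0.314 apart, each a click of about 0.05 N m; it settles in the nearest when let go. Starts 2 to 4 notches on the positive side; no stop within 3 rad.
- dial_grip (a point): Point on the dial's axis at the height to grip, 70 mm above the lock's underside. Black fluted round knob, 29 mm diameter, from 59 to 80 mm above the lock's underside; the case below it (top at 56 mm) is wider, so keep the fingertips above that.
- shackle (a joint): Travel of the straight shackle, m, along the lock's -y: 0 = shut, bolt through the staple's eye; clear of the staple from 0.018, stop at 0.026. Stays where it is left (3 N friction); blocked inside the case unless the dial is in its notch at 0.
- shackle_knob (a point): Middle of the grip of the shackle's round brass pull knob, on the shackle's axis, 16 mm above the lock's underside, 44.5 mm to -y of its axis when shut. Grip: 18 mm diameter, 20 mm long along y, with a 24 mm flange at its outer end; 8 mm of free bolt between it and the case.
- tenon: Pale practice tenon, 50 (x) x 125 (y) x 50 mm, 0.06 to 0.13 kg: a block 50 mm wide from y = -27 to 62 mm, with a tongue 16 mm thick from y = -62 to -27. Origin: centre of its underside (z up as it lies).
- mortise: Pale practice mortise block with a square hole in its top, 45 (x) x 110 (y) x 45 mm, 0.08 to 0.15 kg. Origin: centre of its underside (z up).
- halving: Practice halving joint, light brown, 40 (x) x 140 (y) x 38 mm, full height on y > 0, 18 mm high on y < 0; to be left alone. Origin: centre of its underside.
- sanding_block: Brown sanding block, 63 x 101 x 33 mm; to be left alone. Origin: centre of its underside.
- eraser: Blue and white eraser, 19 x 44 x 12 mm; to be left alone. Origin: centre of its underside.
Things that resemble listed ones, but are neither listed nor needed, are in the scene too. Leave any purple look-alike of the lock alone.

How it is judged:
By the outcome, as a careful person would: the job done as asked, in the order asked, and still so for the second after the job is handed in, while the arm keeps its last pose, push and grip.
It also fails if it takes over 72 s, if anything falls off the work surface, if the arm or the gripper's body presses on something with over 40 N, if the wrist force passes 120 N, or if a joint passes its speed limit or range.

## Working session

There is one attempt and no reset: what is moved stays moved. The work goes in short steps, Python scripts to look and compute and a tool call to move; the robot and the scene stay as the last step left them, time stands still between calls to the robot, and variables do not carry over. Pictures are saved under pics/ and viewed, at most 12 in all, crops included, and the job is handed in when it is done.

Besides the shell and the picture viewer there is one more tool, called after "Emit:" by a JSON object that holds its "op" and its "data", one argument or row to a line. arm_command: Moves the arm, as the interface text tells. Its arguments: {"type":"object","properties":{"series":{"type":"array","items":{"type":"number"}}},"required":["series"]}

```bash
mkdir -p pics; cat > h.py <<'E'
import numpy as np, cv2
from cell import monitor, viewer, workorder
def snap(n):
    im,d=viewer.get_image(n); np.savez(f'{n}.npz',im=im,d=d); return im,d
def load(n):
    z=np.load(f'{n}.npz'); return z['im'],z['d']
def world(n,u,v,d=None,z=None):
    m=viewer.camera_model(n); K,R,t=map(np.array,(m['mtx'],m['R'],m['t'])); t=t.ravel()
    r=np.linalg.inv(K)@[u,v,1]; C=-R.T@t; w=R.T@r
    if z is not None: return C+w*(z-C[2])/w[2]
    return C+w*d
def proj(n,X):
    m=viewer.camera_model(n); p=np.array(m['mtx'])@(np.array(m['R'])@np.array(X,float)+np.array(m['t']).ravel()); return p[:2]/p[2]
def crop(im,u0,v0,u1,v1,f,name):
    cv2.imwrite('pics/'+name,cv2.resize(im[v0:v1,u0:u1,::-1],None,fx=f,fy=f,interpolation=cv2.INTER_CUBIC))
E
python3 - <<'E'
from h import *
a,_=snap('top'); b,_=snap('scene')
cv2.imwrite('pics/top.png',a[...,::-1]); cv2.imwrite('pics/scene.png',b[...,::-1])
print(monitor.read_state())
for n in('top','scene'):print(viewer.camera_model(n))
E
```

```text
{'clock': 0.1, 'qpos': array([-1.18280769,  0.62922867,  0.03843893,  1.51825093, -0.02701943,
        0.99635879, -0.02001524]), 'qd': array([-0.00050044, -0.00292412, -0.00040935, -0.00205573, -0.00226286,
       -0.00143359, -0.00037267]), 'tau': array([ 2.53740836e-03, -5.64530146e+01,  1.23026714e+00, -1.93969345e+01,
        1.12663832e-02,  5.47243064e-03, -2.29420387e-06]), 'eef_pos': array([284.65770717, 583.72132529, 230.50260266]), 'tool_rot': array([-3.13986430e+00, -3.46735129e-06,  2.68778331e+00]), 'force': array([-0.25990555, -0.59306593, -0.09382494]), 'torque': array([ 0.01943094, -0.01743408,  0.02592943]), 'gripper_force': 0.0, 'width': 85.37409394370822}
{'mtx': array([[430.23161906,   0.        , 324.97324481],
       [  0.        , 430.23161906, 201.60004913],
       [  0.        ,   0.        ,   1.        ]]), 'R': array([[ 0.01646579, -0.99975027, -0.01510896],
       [-0.99278556, -0.01455241, -0.11901703],
       [ 0.11876744,  0.01695967, -0.99277725]]), 't': array([ -16.6410547 ,  491.59061644, 1295.33915138])}
{'mtx': array([[510.2303482 ,   0.        , 323.01713402],
       [  0.        , 510.2303482 , 201.32978367],
       [  0.        ,   0.        ,   1.        ]]), 'R': array([[ 0.87133636, -0.49053512,  0.01217544],
       [-0.26745534, -0.49559094, -0.82635178],
       [ 0.4113886 ,  0.71677397, -0.56302265]]), 't': array([-410.04780416,  203.85178992, 1433.57787959])}
```

View pics/top.png

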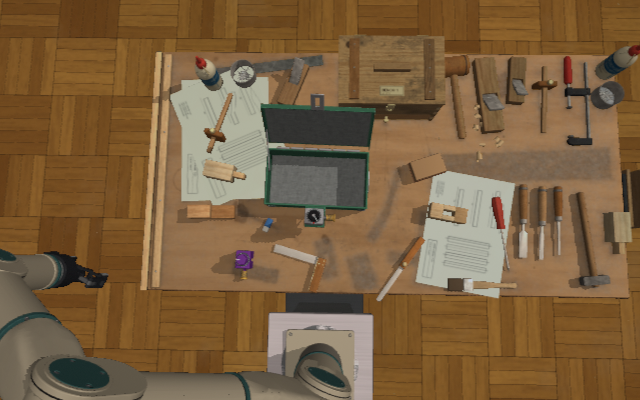

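View pics/scene.png

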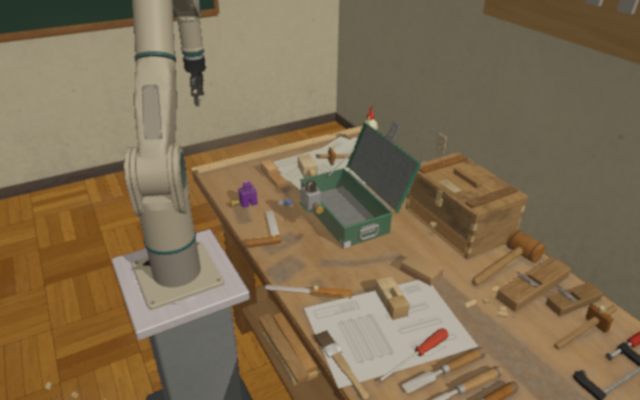

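The top view shows the box at (318,180), the lock at (315,215) and a purple look-alike lock at (245,260). Candidates for the tenon are (222,172) and (210,212), the latter probably the halving joint. Candidates for the mortise are (447,212) and (425,168), the latter probably the sanding block. I'll check these in one close crop.

```bash
python3 - <<'E'
from h import *
a,d=load('top')
crop(a,180,140,480,260,2.66,'c1.png')
t=np.vstack([cv2.resize(a[155:225,185:285,::-1],None,fx=5,fy=5,interpolation=cv2.INTER_CUBIC)[:, :500]])
l=cv2.resize(a[195:235,295:345,::-1],None,fx=6,fy=6,interpolation=cv2.INTER_CUBIC)
m=cv2.resize(a[190:230,420:475,::-1],None,fx=5.4545,fy=5.4545,interpolation=cv2.INTER_CUBIC)
c=np.zeros((470,800,3),np.uint8); c[:350,:500]=t; c[:240,500:800]=l; c[240:240+m.shape[0],500:500+m.shape[1]]=m[:,:300]
cv2.imwrite('pics/c2.png',c)
E
```

```text
(no output)
```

View pics/c2.png

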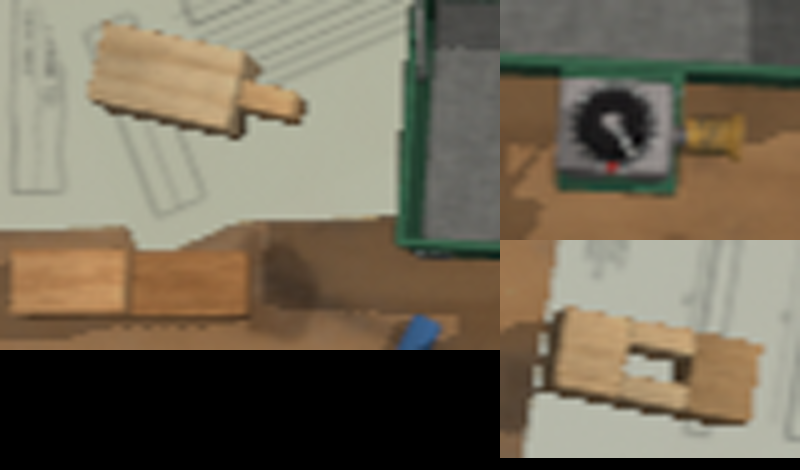

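Crop: the pale tenon, with its tongue to the right, is at (222,172). The two-level halving joint is at (210,211). The mortise block with its square hole is at (447,212). The lock has its dial line pointing to lower right and the brass knob at right (-y). The choice fits the descriptions. Next I measure with depth.

```bash
cat >> h.py <<'E'
def cloud(n):
    im,d=load(n); m=viewer.camera_model(n); K,R,t=map(np.array,(m['mtx'],m['R'],m['t']))
    v,u=np.mgrid[:400,:640]; P=np.stack([(u-K[0,2])/K[0,0]*d,(v-K[1,2])/K[1,1]*d,d],-1)-t.ravel()
    return P@R, d>0
def rect(n,box,z0,z1):
    P,ok=cloud(n); u0,v0,u1,v1=box; Q=P[v0:v1,u0:u1].reshape(-1,3); o=ok[v0:v1,u0:u1].ravel()
    Q=Q[o&(Q[:,2]>z0)&(Q[:,2]<z1)]
    return cv2.minAreaRect(Q[:,:2].astype(np.float32)),len(Q),Q[:,2].mean(),Q
E
python3 - <<'E'
from h import *
for nm,b,z0,z1 in[('tenon block',(195,150,250,190),40,60),('mortise',(420,195,475,230),35,55),('lockcase',(300,200,332,232),125,150),('dial',(300,200,332,232),155,175),('shelf/box rim',(255,145,378,235),74,92),('knob',(328,205,345,230),60,130),('halv',(180,195,245,225),10,50),('eraser',(258,212,280,235),6,20),('sand',(400,150,450,188),20,45),('purple',(230,245,260,285),40,120)]:
    r,n,z,Q=rect('top',b,z0,z1); print(nm,np.round(r[0],1),np.round(r[1],1),round(r[2],1),n,round(float(z),1),Q[:,:2].min(0).round(),Q[:,:2].max(0).round())
r,n,z,Q=rect('top',(195,150,255,190),40,60); print('tongue+block',np.round(r[0],1),np.round(r[1],1),r[2])
P,ok=cloud('top')
print('floor',P[180,320],P[190,290], 'lidtop',P[106,300])
for v in(145,150,155,175,195,203,206,208): print(v,[P[v,u].round(0).tolist() for u in(266,300,330,367)])
E
```

```text
tenon block [595.7 304.8] [131.6  81.4] 78.4 552 49.9 [550. 244.] [647. 371.]
mortise [ 462.5 -381. ] [110.7  45.8] 79.9 510 45.8 [ 431. -439.] [ 494. -323.]
lockcase [438.9  22.4] [43.3 51.3] 1.1 206 139.6 [417.  -3.] [461.  48.]
dial [439.7  22.7] [27.9 27.4] 46.8 89 162.8 [424.   7.] [452.  35.]
shelf/box rim [534.8  18.8] [310.1 248.4] 89.9 969 83.6 [ 411. -136.] [659. 174.]
knob [450.3 -41. ] [47.4 48.3] 86.1 81 96.4 [427. -66.] [476. -19.]
halv [471.4 358.9] [ 68.4 166.8] 2.4 621 28.6 [436. 275.] [506. 443.]
eraser [424.1 164.3] [65.7 55.7] 74.3 98 11.2 [391. 133.] [450. 199.]
sand [ 606.5 -324.1] [ 62.8 101.9] 18.6 662 34.1 [ 561. -380.] [ 648. -267.]
purple [313.  234.9] [44.9 52.8] 87.8 275 64.1 [286. 212.] [340. 257.]
tongue+block [595.7 304.8] [131.6  81.4] 78.36592102050781
floor [562.83914097   8.20487077   6.44936437] [529.17344033 101.7100072    9.74836328] lidtop [723.24613217  58.41346163 235.12169868]
145 [[673.0, 182.0, 9.0], [677.0, 74.0, -1.0], [678.0, -22.0, -1.0], [658.0, -133.0, 82.0]]
150 [[658.0, 183.0, 2.0], [640.0, 68.0, 84.0], [640.0, -22.0, 87.0], [661.0, -139.0, 7.0]]
155 [[642.0, 182.0, 2.0], [638.0, 72.0, 24.0], [635.0, -22.0, 42.0], [627.0, -133.0, 83.0]]
175 [[562.0, 167.0, 87.0], [577.0, 71.0, 10.0], [579.0, -23.0, 9.0], [567.0, -133.0, 83.0]]
195 [[504.0, 167.0, 73.0], [513.0, 70.0, 12.0], [515.0, -24.0, 10.0], [519.0, -141.0, -4.0]]
203 [[479.0, 165.0, 80.0], [488.0, 69.0, 11.0], [490.0, -24.0, 7.0], [492.0, -140.0, 6.0]]
206 [[479.0, 177.0, -0.0], [476.0, 67.0, 37.0], [473.0, -25.0, 82.0], [483.0, -141.0, 1.0]]
208 [[473.0, 177.0, -3.0], [474.0, 70.0, -1.0], [473.0, -25.0, 23.0], [477.0, -140.0, 4.0]]
```

```bash
python3 - <<'E'
from h import *
P,ok=cloud('top')
def fit(b,z0,z1,k=2):
    m=np.zeros((400,640),np.uint8); u0,v0,u1,v1=b
    m[v0:v1,u0:u1]=((P[...,2]>z0)&(P[...,2]<z1)&ok)[v0:v1,u0:u1]
    m=cv2.morphologyEx(m,cv2.MORPH_OPEN,np.ones((k,k)))
    n,l,s,_=cv2.connectedComponentsWithStats(m); i=1+s[1:,4].argmax()
    Q=P[l==i]; r=cv2.minAreaRect(Q[:,:2].astype(np.float32))
    ev,V=np.linalg.eigh(np.cov(Q[:,:2].T)); a=V[:,1]*np.sign(V[1,1])
    return np.round(r[0],1),np.round(r[1],1),round(r[2],1),'mean',Q.mean(0).round(1),'axis deg from y',round(np.degrees(np.arctan2(-a[0],a[1])),1),len(Q)
print('tenon',fit((195,150,250,190),42,58,5)); print('tenon all',fit((195,150,250,190),42,58,2))
print('mortise',fit((420,195,475,230),40,55,2)); print('halv',fit((180,195,245,225),10,50,3))
# box: front outer edge & left/right rim
rim=(P[...,2]>74)&(P[...,2]<92)&ok
F=np.array([P[np.where(rim[190:215,u])[0].max()+190,u,:2] for u in list(range(272,300))+list(range(335,364)) if rim[190:215,u].any()])
p=np.polyfit(F[:,1],F[:,0],1); print('front x=',p, np.std(F[:,0]-np.polyval(p,F[:,1])))
for nm,f,rg in(('L',np.min,(258,275)),('R',np.max,(362,378))):
    E=np.array([P[v,f(np.where(rim[v,rg[0]:rg[1]])[0])+rg[0],:2] for v in range(160,200) if rim[v,rg[0]:rg[1]].any()])
    p=np.polyfit(E[:,0],E[:,1],1);print(nm,p,np.median(E[:,1]),np.std(E[:,1]))
E
```

```text
tenon (array([583.5, 322.6]), array([91. , 50.5]), 78.4, 'mean', array([582.8, 321.3,  50.7]), 'axis deg from y', np.float64(-12.6), 480)
tenon all (array([486.2, 156.3]), array([477.3,  73.2]), 59.8, 'mean', array([579.5, 317.8,  51.8]), 'axis deg from y', np.float64(-21.3), 491)
mortise (array([ 425.4, -237.9]), array([ 82.8, 443.6]), 13.2, 'mean', array([ 459.1, -383. ,   48.5]), 'axis deg from y', np.float64(0.9), 482)
halv (array([457.7, 345.2]), array([ 39.3, 138.3]), 2.1, 'mean', array([457.4, 344.9,  28.9]), 'axis deg from y', np.float64(2.0), 609)
front x= [3.21464459e-02 4.71705691e+02] 0.7151148294950311
L [-2.82247562e-02  1.85211363e+02] 169.93221630273797 1.4345750577822494
R [-2.87242171e-02 -1.16559717e+02] -133.1196014504107 1.3864228632753839
```

```bash
cat > plan.py <<'E'
import numpy as np, sys
# prints, per call, tool-frame shift (cm) and roll (deg) from pose a=(x,y,z,yawdeg) through waypoints
def plan(a,*wps,step=175,ang=30):
    a=np.array(a,float)
    for w in wps:
        w=np.array(w,float); d=w-a; d[3]=(d[3]+180)%360-180
        n=max(1,int(np.ceil(max(np.linalg.norm(d[:3])/step,abs(d[3])/ang))))
        print('->',w.round(1))
        for i in range(n):
            r=np.radians(a[3]); s=d/n; c,q=np.cos(r),np.sin(r)
            print('   x %.2f y %.2f z %.2f roll %.1f'%((s[0]*c+s[1]*q)/10,(s[0]*q-s[1]*c)/10,-s[2]/10,-s[3])); a=a+s
E
python3 - <<'E'
from plan import *
plan((284.9,584.2,231.3,154.0),(581.7,315,150,77.7),(581.7,315,14,77.7))
E
```

```text
-> [581.7 315.  150.   77.7]
   x -12.83 y -3.73 z 2.71 roll 25.4
   x -13.18 y 2.14 z 2.71 roll 25.4
   x -10.99 y 7.60 z 2.71 roll 25.4
-> [581.7 315.   14.   77.7]
   x 0.00 y 0.00 z 13.60 roll -0.0
```

Emit:
{"op": "arm_command", "data": {
  "series": [80,-2.6,-0.8,0.5,5,80,-5.2,-1.5,1.1,10,80,-7.7,-2.2,1.6,15,80,-10.2,-3.0,2.2,20,80,-12.8,-3.7,2.7,25.4]
}}

```text
clock: 0.52
eef_pos: [384.0, 493.6, 203.5]
tool_rot: [-3.14, 0.0, 2.24]
force: [0.9, -0.3, 0.8]
width: 68.6
gripper_force: 0.0
```

Emit:
{"op": "arm_command", "data": {
  "series": [80,-2.6,0.4,0.5,5,80,-5.2,0.8,1.1,10,80,-7.7,1.3,1.6,15,80,-10.2,1.7,2.2,20,80,-13.2,2.1,2.7,25.4]
}}

```text
clock: 0.93
eef_pos: [482.2, 404.8, 176.5]
tool_rot: [-3.14, -0.001, 1.798]
force: [-0.0, 0.6, 0.1]
width: 68.0
gripper_force: 0.0
```

Emit:
{"op": "arm_command", "data": {
  "series": [80,-2.6,1.8,0.5,5,80,-5.2,3.6,1.1,10,80,-7.7,5.4,1.6,15,80,-10,6.9,2.2,20,80,-11,7.6,2.7,25.4]
}}

```text
clock: 1.35
eef_pos: [584.8, 310.0, 149.8]
tool_rot: [3.139, 0.003, 1.348]
force: [0.6, -1.1, 0.5]
width: 68.3
gripper_force: 0.0
```

Emit:
{"op": "arm_command", "data": {
  "series": [80,0,0,0,0,80,0,0,0,0,80,0,0,0,0,80,0,0,0,0,80,0,0,0,0]
}}

```text
clock: 1.77
eef_pos: [580.6, 316.8, 150.6]
tool_rot: [-3.141, -0.001, 1.361]
force: [-0.6, 0.5, -0.5]
width: 68.4
gripper_force: 0.0
```

Emit:
{"op": "arm_command", "data": {
  "series": [80,0,0,3,0,80,0,0,6,0,80,0,0,9,0,80,0,0,11.6,0,80,0,0,13.6,0]
}}

```text
clock: 2.18
eef_pos: [580.0, 315.9, 12.3]
tool_rot: [-3.14, 0.001, 1.36]
force: [-0.4, 0.0, 0.4]
width: 68.3
gripper_force: 0.0
```

Emit:
{"op": "arm_command", "data": {
  "series": [80,0,0,0,0,30,0,0,0,0,30,0,0,0,0,30,0,0,0,0,30,0,0,0,0]
}}

```text
clock: 2.6
eef_pos: [582.6, 315.7, 16.0]
tool_rot: [3.14, -0.002, 1.358]
force: [-0.0, -0.4, -1.6]
width: 49.1
gripper_force: 62.5
```

Emit:
{"op": "arm_command", "data": {
  "series": [30,0,0,0,0,30,0,0,0,0,30,0,0,0,0,30,0,0,0,0,30,0,0,0,0]
}}

```text
clock: 3.02
eef_pos: [582.2, 315.5, 15.5]
tool_rot: [3.141, -0.001, 1.358]
force: [-0.8, -0.8, 5.3]
width: 49.6
gripper_force: 63.4
```

```bash
python3 - <<'E'
from plan import *
plan((581.7,315.7,14,78),(581.7,315.7,180,78),(565.2,78.2,180,-1.7),(565.2,78.2,24,-1.7))
E
```

```text
-> [581.7 315.7 180.   78. ]
   x 0.00 y 0.00 z -16.60 roll -0.0
-> [565.2  78.2 180.   -1.7]
   x -7.86 y 1.11 z -0.00 roll 26.6
   x -6.53 y 4.51 z -0.00 roll 26.6
   x -3.83 y 6.95 z -0.00 roll 26.6
-> [565.2  78.2  24.   -1.7]
   x -0.00 y -0.00 z 15.60 roll -0.0
```

Emit:
{"op": "arm_command", "data": {
  "series": [30,0,0,-2,0,30,0,0,-6,0,30,0,0,-10,0,30,0,0,-14,0,30,0,0,-16.6,0]
}}

```text
clock: 3.43
eef_pos: [583.0, 315.3, 184.3]
tool_rot: [3.138, -0.003, 1.357]
force: [0.0, 0.3, -1.9]
width: 49.4
gripper_force: 62.7
```

Emit:
{"op": "arm_command", "data": {
  "series": [30,-1.6,0.2,0,5.3,30,-3.1,0.4,0,10.6,30,-4.7,0.7,0,16,30,-6.3,0.9,0,21.3,30,-7.9,1.1,0,26.6]
}}

```text
clock: 3.85
eef_pos: [575.3, 234.7, 180.2]
tool_rot: [-3.141, 0.0, 0.889]
force: [0.4, 0.4, -1.4]
width: 49.2
gripper_force: 62.9
```

Emit:
{"op": "arm_command", "data": {
  "series": [30,-1.3,0.9,0,5.3,30,-2.6,1.8,0,10.6,30,-3.9,2.7,0,16,30,-5.2,3.6,0,21.3,30,-6.5,4.5,0,26.6]
}}

```text
clock: 4.27
eef_pos: [569.6, 155.9, 180.2]
tool_rot: [-3.141, 0.0, 0.425]
force: [0.8, -0.7, -0.8]
width: 49.1
gripper_force: 63.0
```

Emit:
{"op": "arm_command", "data": {
  "series": [30,-0.8,1.4,0,5.3,30,-1.5,2.8,0,10.6,30,-2.3,4.2,0,16,30,-3.1,5.6,0,21.3,30,-3.8,6.95,0,26.6]
}}

```text
clock: 4.68
eef_pos: [563.9, 76.8, 180.2]
tool_rot: [-3.142, 0.0, -0.04]
force: [-0.0, -0.4, -1.4]
width: 49.1
gripper_force: 63.0
```

Emit:
{"op": "arm_command", "data": {
  "series": [30,0,0,2,0,30,0,0,3,0,30,0,0,4,0,30,0,0,4,0,30,0,0,4,0]
}}

```text
clock: 5.1
eef_pos: [564.0, 78.4, 139.7]
tool_rot: [-3.141, 0.002, -0.034]
force: [-0.7, -0.2, -1.4]
width: 49.2
gripper_force: 62.8
```

```bash
python3 - <<'E'
from h import *
s=monitor.read_state(); print(s['eef_pos'],s['tool_rot'],s['width'],s['qpos'])
a,_=snap('top'); crop(a,225,130,425,250,4,'c3.png')
E
```

```text
[563.95028543  78.37743301 139.65209251] [-3.14146352e+00  1.57965682e-03 -3.36523298e-02] 49.2037017389778 [-0.61450977  0.74095274  0.70191415  1.84629039 -0.65227166  0.80151894
 -1.17202892]
```

View pics/c3.png

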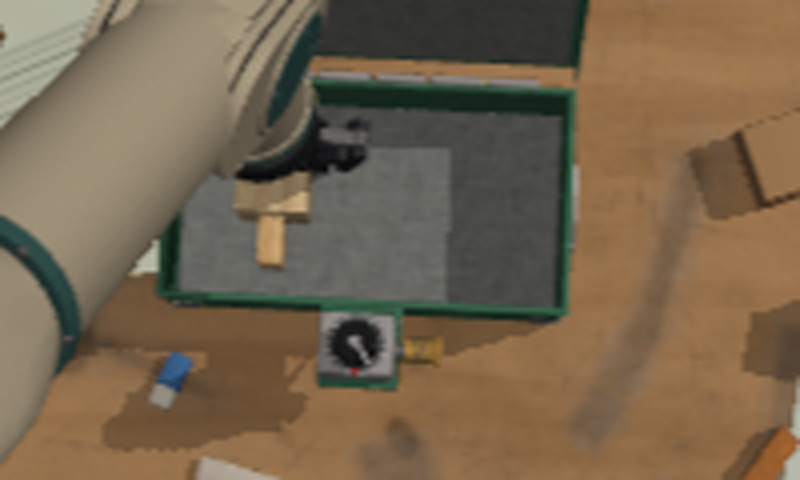

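The tenon hangs at about (272,225) in the crop, inside the box with its tongue toward the lock and clear of the walls. Lower it.

Emit:
{"op": "arm_command", "data": {
  "series": [30,0,0,2.5,0,30,0,0,5,0,30,0,0,7.5,0,30,0,0,9.5,0,30,0,0,10.6,0]
}}

```text
clock: 5.57
eef_pos: [563.8, 78.2, 32.8]
tool_rot: [-3.141, 0.002, -0.034]
force: [-0.2, -0.1, -1.5]
width: 49.0
gripper_force: 62.8
```

Emit:
{"op": "arm_command", "data": {
  "series": [30,0,0,0.2,0,30,0,0,0.4,0,30,0,0,0.6,0,30,0,0,0.8,0,30,0,0,0.8,0]
}}

```text
clock: 5.98
eef_pos: [564.9, 77.8, 27.0]
tool_rot: [-3.141, -0.001, -0.035]
force: [0.1, 0.1, -1.3]
width: 49.3
gripper_force: 62.8
```

Emit:
{"op": "arm_command", "data": {
  "series": [30,0,0,0.1,0,30,0,0,0.2,0,30,0,0,0.2,0,30,0,0,0.2,0,30,0,0,0.2,0]
}}

```text
clock: 6.4
eef_pos: [564.6, 77.8, 24.5]
tool_rot: [-3.141, -0.0, -0.035]
force: [0.1, 0.4, 0.2]
width: 48.9
gripper_force: 63.0
```

Emit:
{"op": "arm_command", "data": {
  "series": [30,0,0,0.05,0,30,0,0,0.1,0,30,0,0,0.1,0,30,0,0,0.1,0,30,0,0,0.1,0]
}}

```text
clock: 6.82
eef_pos: [564.6, 77.8, 24.5]
tool_rot: [-3.141, -0.001, -0.035]
force: [-1.6, 1.3, 9.8]
width: 49.3
gripper_force: 64.1
```

Emit:
{"op": "arm_command", "data": {
  "series": [40,0,0,0,0,55,0,0,0,0,80,0,0,0,0,80,0,0,0,0,80,0,0,0,0]
}}

```text
clock: 7.23
eef_pos: [564.4, 77.6, 23.2]
tool_rot: [3.141, 0.0, -0.035]
force: [-0.3, 0.4, 0.3]
width: 68.2
gripper_force: 0.0
```

```bash
python3 - <<'E'
from plan import *
g=(462.5,-381)
plan((564.6,77.8,24,-2),(564.6,77.8,180,-2),(462.5,-381,130,79.9),(462.5,-381,14,79.9))
E
```

```text
-> [564.6  77.8 180.   -2. ]
   x 0.00 y -0.00 z -15.60 roll -0.0
-> [ 462.5 -381.   130.    79.9]
   x -2.87 y 15.40 z 1.67 roll -27.3
   x -9.61 y 12.37 z 1.67 roll -27.3
   x -14.22 y 6.59 z 1.67 roll -27.3
-> [ 462.5 -381.    14.    79.9]
   x 0.00 y 0.00 z 11.60 roll -0.0
```

Emit:
{"op": "arm_command", "data": {
  "series": [80,0,0,-2,0,80,0,0,-5,0,80,0,0,-9,0,80,0,0,-13,0,80,0,0,-15.6,0]
}}

```text
clock: 7.65
eef_pos: [565.4, 77.1, 182.5]
tool_rot: [3.141, -0.003, -0.036]
force: [0.8, 0.8, 0.8]
width: 68.5
gripper_force: 0.0
```

Emit:
{"op": "arm_command", "data": {
  "series": [80,-0.6,3.1,0.3,-5.4,80,-1.2,6.2,0.6,-10.9,80,-1.7,9.2,1,-16.4,80,-2.3,12.3,1.3,-21.8,80,-2.9,15.4,1.7,-27.3]
}}

```text
clock: 8.07
eef_pos: [529.6, -76.4, 162.2]
tool_rot: [3.141, -0.0, 0.447]
force: [0.4, -0.1, -1.1]
width: 68.2
gripper_force: 0.0
```

Emit:
{"op": "arm_command", "data": {
  "series": [80,-1.9,2.5,0.3,-5.4,80,-3.8,4.9,0.6,-10.9,80,-5.8,7.4,1,-16.4,80,-7.7,9.9,1.3,-21.8,80,-9.6,12.4,1.7,-27.3]
}}

```text
clock: 8.48
eef_pos: [495.6, -229.9, 145.1]
tool_rot: [-3.142, 0.0, 0.922]
force: [0.0, -0.1, -0.5]
width: 68.5
gripper_force: 0.0
```

Emit:
{"op": "arm_command", "data": {
  "series": [80,-2.8,1.3,0.3,-5.4,80,-5.7,2.6,0.6,-10.9,80,-8.5,4,1,-16.4,80,-11.4,5.3,1.3,-21.8,80,-14.2,6.6,1.7,-27.3]
}}

```text
clock: 8.9
eef_pos: [461.6, -383.0, 128.0]
tool_rot: [-3.141, 0.0, 1.398]
force: [-0.4, 0.1, 0.0]
width: 68.4
gripper_force: 0.0
```

Emit:
{"op": "arm_command", "data": {
  "series": [80,0,0,0,0,80,0,0,0,0,80,0,0,0,0,80,0,0,0,0,80,0,0,0,0]
}}

```text
clock: 9.32
eef_pos: [463.3, -379.5, 128.3]
tool_rot: [-3.142, -0.001, 1.397]
force: [0.6, -0.6, -0.7]
width: 68.4
gripper_force: 0.0
```

```bash
python3 - <<'E'
from h import *
s=monitor.read_state(); print(s['eef_pos'],s['tool_rot'],s['width'],s['qpos'])
a,_=snap('top'); crop(a,230,130,490,250,3,'c4.png')
E
```

```text
[ 463.30598329 -379.45168221  128.26165892] [-3.14150918e+00 -9.40548168e-04  1.39670817e+00] 68.39588590588846 [ 0.49779443  0.69399333  0.22830612  1.76449714 -0.22539762  0.70916224
  0.67281973]
```

View pics/c4.png

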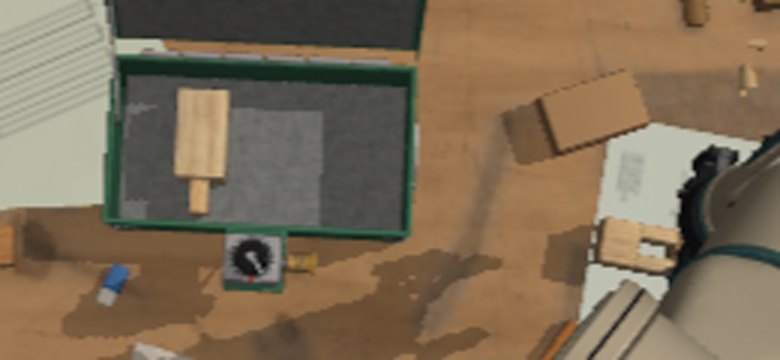

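The tenon lies flat in the box at crop (202,145). The gripper is over the mortise block at (635,245). Grasp it.

Emit:
{"op": "arm_command", "data": {
  "series": [80,0,0,3,0,80,0,0,6,0,80,0,0,8.5,0,80,0,0,10.2,0,80,0,0,11.4,0]
}}

```text
clock: 9.78
eef_pos: [462.2, -379.5, 12.4]
tool_rot: [-3.139, -0.001, 1.396]
force: [-0.6, -0.1, -0.1]
width: 68.5
gripper_force: 0.0
```

Emit:
{"op": "arm_command", "data": {
  "series": [80,0,0,0,0,30,0,0,0,0,30,0,0,0,0,30,0,0,0,0,30,0,0,0,0]
}}

```text
clock: 10.2
eef_pos: [463.2, -381.8, 15.7]
tool_rot: [3.139, 0.001, 1.395]
force: [0.7, 0.1, 3.1]
width: 44.2
gripper_force: 62.6
```

Emit:
{"op": "arm_command", "data": {
  "series": [30,0,0,0,0,30,0,0,0,0,30,0,0,0,0,30,0,0,0,0,30,0,0,0,0]
}}

```text
clock: 10.62
eef_pos: [463.2, -381.9, 15.6]
tool_rot: [3.14, 0.001, 1.395]
force: [-0.4, 0.7, 6.1]
width: 44.2
gripper_force: 62.9
```

```bash
python3 - <<'E'
from plan import *
plan((463.3,-380,14,80),(463.3,-380,180,80),(553.6,-41.5,160,-1.8),(553.6,-41.5,30,-1.8))
E
```

```text
-> [ 463.3 -380.   180.    80. ]
   x 0.00 y 0.00 z -16.60 roll -0.0
-> [553.6 -41.5 160.   -1.8]
   x 11.63 y 1.00 z 0.67 roll 27.3
   x 10.80 y -4.44 z 0.67 roll 27.3
   x 7.57 y -8.89 z 0.67 roll 27.3
-> [553.6 -41.5  30.   -1.8]
   x -0.00 y -0.00 z 13.00 roll -0.0
```

Emit:
{"op": "arm_command", "data": {
  "series": [30,0,0,-2,0,30,0,0,-6,0,30,0,0,-10,0,30,0,0,-14,0,30,0,0,-16.6,0]
}}

```text
clock: 11.03
eef_pos: [463.2, -382.2, 184.4]
tool_rot: [3.138, 0.002, 1.394]
force: [1.4, -0.6, -1.2]
width: 43.9
gripper_force: 62.0
```

Emit:
{"op": "arm_command", "data": {
  "series": [30,2.3,0.2,0.1,5.4,30,4.7,0.4,0.3,10.9,30,7,0.6,0.4,16.4,30,9.3,0.8,0.5,21.8,30,11.6,1,0.7,27.3]
}}

```text
clock: 11.45
eef_pos: [492.7, -267.7, 173.6]
tool_rot: [3.141, -0.001, 0.913]
force: [0.6, 0.0, -1.2]
width: 44.1
gripper_force: 62.1
```

Emit:
{"op": "arm_command", "data": {
  "series": [30,2.2,-0.9,0.1,5.4,30,4.3,-1.8,0.3,10.9,30,6.5,-2.7,0.4,16.4,30,8.6,-3.6,0.5,21.8,30,10.8,-4.4,0.7,27.3]
}}

```text
clock: 11.87
eef_pos: [523.1, -155.0, 166.5]
tool_rot: [-3.141, -0.0, 0.437]
force: [0.8, -0.1, -1.2]
width: 44.1
gripper_force: 62.1
```

Emit:
{"op": "arm_command", "data": {
  "series": [30,1.5,-1.8,0.1,5.4,30,3,-3.6,0.3,10.9,30,4.6,-5.4,0.4,16.4,30,6.1,-7.1,0.5,21.8,30,7.6,-8.9,0.7,27.3]
}}

```text
clock: 12.28
eef_pos: [554.2, -42.1, 159.5]
tool_rot: [-3.141, -0.0, -0.039]
force: [0.7, 0.6, -2.4]
width: 43.8
gripper_force: 62.1
```

Emit:
{"op": "arm_command", "data": {
  "series": [30,0,0,0,0,30,0,0,0,0,30,0,0,0,0,30,0,0,0,0,30,0,0,0,0]
}}

```text
clock: 12.7
eef_pos: [553.7, -44.8, 159.6]
tool_rot: [3.141, -0.0, -0.037]
force: [-0.9, -0.0, -1.4]
width: 44.1
gripper_force: 61.9
```

Emit:
{"op": "arm_command", "data": {
  "series": [30,0,0,3,0,30,0,0,6,0,30,0,0,9,0,30,0,0,11.5,0,30,0,0,12.8,0]
}}

```text
clock: 13.12
eef_pos: [552.2, -44.0, 28.7]
tool_rot: [-3.141, 0.004, -0.036]
force: [0.0, 0.5, -1.2]
width: 44.4
gripper_force: 62.0
```

Emit:
{"op": "arm_command", "data": {
  "series": [30,0,0,0.2,0,30,0,0,0.4,0,30,0,0,0.5,0,30,0,0,0.6,0,30,0,0,0.6,0]
}}

```text
clock: 13.53
eef_pos: [554.6, -43.5, 26.2]
tool_rot: [-3.142, -0.002, -0.035]
force: [-0.9, 0.0, -0.6]
width: 44.2
gripper_force: 62.0
```

Emit:
{"op": "arm_command", "data": {
  "series": [30,0,0,0,0,30,0,0,0.1,0,30,0,0,0.1,0,30,0,0,0.1,0,30,0,0,0.1,0]
}}

```text
clock: 13.95
eef_pos: [554.3, -43.2, 24.7]
tool_rot: [-3.141, -0.001, -0.035]
force: [0.6, 0.4, 2.1]
width: 44.1
gripper_force: 62.4
```

Emit:
{"op": "arm_command", "data": {
  "series": [45,0,0,0,0,60,0,0,0,0,80,0,0,0,0,80,0,0,0,0,80,0,0,0,0]
}}

```text
clock: 14.37
eef_pos: [553.8, -43.4, 24.2]
tool_rot: [3.142, 0.0, -0.035]
force: [-0.6, -0.0, -0.3]
width: 68.5
gripper_force: 0.0
```

Emit:
{"op": "arm_command", "data": {
  "series": [80,0,0,-2,0,80,0,0,-6,0,80,0,0,-10,0,80,0,0,-14,0,80,0,0,-18,0]
}}

```text
clock: 14.78
eef_pos: [553.3, -43.5, 205.9]
tool_rot: [3.141, 0.001, -0.036]
force: [1.5, 0.4, -0.2]
width: 68.5
gripper_force: 0.0
```

```bash
python3 - <<'E'
from h import *
from plan import *
a,_=snap('top'); crop(a,290,192,345,237,12,'c5.png')
plan((554.5,-43.3,204,-2),(438.5,22.3,215,106),)
E
```

```text
-> [438.5  22.3 215.  106. ]
   x -2.96 y -1.54 z -0.28 roll -27.0
   x -1.94 y -2.71 z -0.28 roll -27.0
   x -0.49 y -3.29 z -0.28 roll -27.0
   x 1.06 y -3.16 z -0.28 roll -27.0
```

View pics/c5.png

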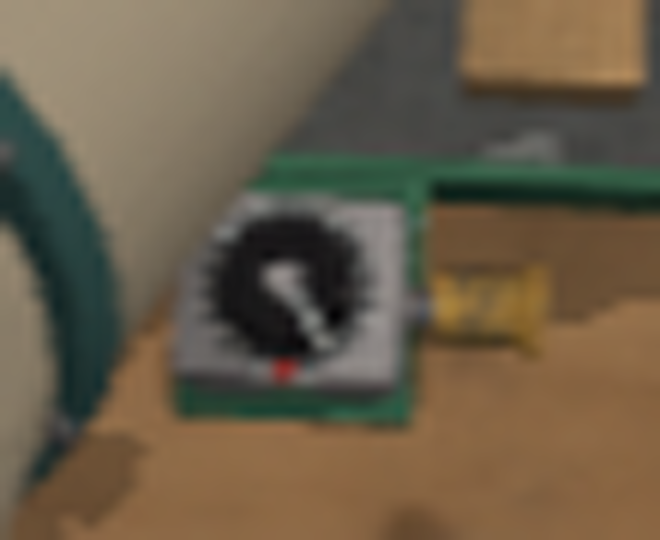

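The dial centre is at about (290,285). The white line points to (330,345), about 36° anticlockwise of the red mark at (285,370), so 2 notches. Go above the dial.

Emit:
{"op": "arm_command", "data": {
  "series": [80,-0.6,-0.3,-0.1,-5.4,80,-1.2,-0.6,-0.1,-10.8,80,-1.8,-0.9,-0.2,-16.2,80,-2.4,-1.2,-0.3,-21.6,80,-3,-1.5,-0.3,-27]
}}

```text
clock: 15.25
eef_pos: [524.1, -27.2, 207.4]
tool_rot: [-3.142, -0.0, 0.441]
force: [-0.1, -1.1, 0.1]
width: 68.6
gripper_force: 0.0
```

Emit:
{"op": "arm_command", "data": {
  "series": [80,-0.4,-0.5,-0.1,-5.4,80,-0.8,-1.1,-0.1,-10.8,80,-1.2,-1.6,-0.2,-16.2,80,-1.6,-2.2,-0.3,-21.6,80,-1.9,-2.7,-0.3,-27]
}}

```text
clock: 15.67
eef_pos: [495.2, -10.8, 210.3]
tool_rot: [-3.141, 0.0, 0.912]
force: [-0.1, 0.9, 0.6]
width: 68.3
gripper_force: 0.0
```

Emit:
{"op": "arm_command", "data": {
  "series": [80,-0.1,-0.7,-0.1,-5.4,80,-0.2,-1.3,-0.1,-10.8,80,-0.3,-2,-0.2,-16.2,80,-0.4,-2.6,-0.3,-21.6,80,-0.5,-3.3,-0.3,-27]
}}

```text
clock: 16.08
eef_pos: [466.5, 5.4, 213.4]
tool_rot: [3.141, 0.0, 1.383]
force: [-0.2, -0.6, -0.3]
width: 68.3
gripper_force: 0.0
```

Emit:
{"op": "arm_command", "data": {
  "series": [70,0.2,-0.6,-0.1,-5.4,70,0.4,-1.3,-0.1,-10.8,70,0.6,-1.9,-0.2,-16.2,70,0.9,-2.5,-0.3,-21.6,70,1.1,-3.2,-0.3,-27]
}}

```text
clock: 16.5
eef_pos: [437.3, 22.5, 216.4]
tool_rot: [3.141, 0.0, 1.854]
force: [1.0, 0.3, 0.6]
width: 59.9
gripper_force: 0.0
```

Emit:
{"op": "arm_command", "data": {
  "series": [70,0,0,0,0,70,0,0,0,0,70,0,0,0,0,70,0,0,0,0,70,0,0,0,0]
}}

```text
clock: 16.92
eef_pos: [437.8, 22.2, 216.2]
tool_rot: [3.142, 0.0, 1.849]
force: [-0.6, 0.5, 0.2]
width: 59.7
gripper_force: 0.0
```

```bash
python3 - <<'E'
from h import *
from plan import *
s=monitor.read_state(); p=s['eef_pos']; print(p,s['tool_rot'],s['qpos'],s['width'])
y=np.degrees(s['tool_rot'][2])
plan((*p,y),(438.5,22.3,p[2],y),(438.5,22.3,143,y))
a,_=snap('scene'); crop(a,270,130,400,250,5,'c6.png')
E
```

```text
[437.78335235  22.17393138 216.2236206 ] [3.14153327e+00 2.85869630e-04 1.84858284e+00] [-0.29831994  0.36259638  0.2446219   2.10133877 -0.13463447  0.69191211
  0.31266994] 59.680893017512
-> [438.5  22.3 216.2 105.9]
   x -0.01 y 0.07 z -0.00 roll -0.0
-> [438.5  22.3 143.  105.9]
   x 0.00 y 0.00 z 7.32 roll -0.0
```

View pics/c6.png

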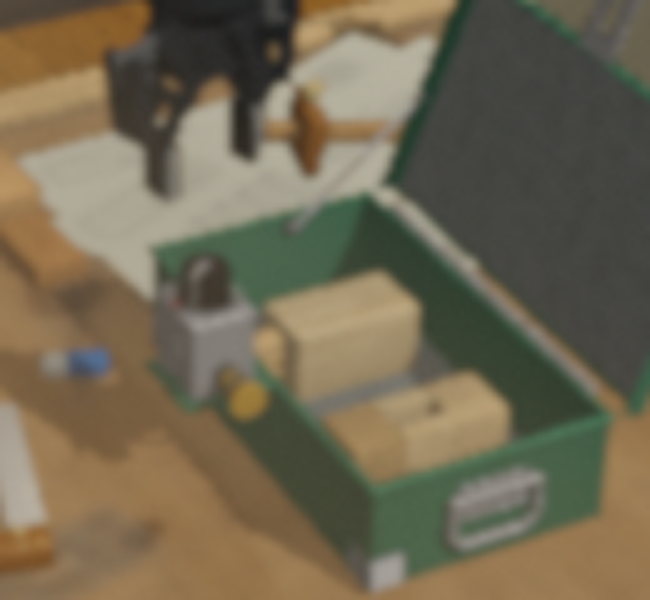

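Both blocks lie flat side by side in the box, around (340,330) and (420,430). The gripper is centred above the lock's dial at (205,280). Now lower onto the dial and grip it.

Emit:
{"op": "arm_command", "data": {
  "series": [70,0,0,2,0,70,0,0.1,4,0,70,0,0.1,5.8,0,70,0,0.1,6.8,0,70,0,0.1,7.2,0]
}}

```text
clock: 17.38
eef_pos: [437.6, 22.6, 142.8]
tool_rot: [-3.139, -0.0, 1.849]
force: [-0.2, -0.3, -0.8]
width: 59.9
gripper_force: 0.0
```

Emit:
{"op": "arm_command", "data": {
  "series": [70,0,0,0,0,5,0,0,0,0,5,0,0,0,0,5,0,0,0,0,5,0,0,0,0]
}}

```text
clock: 17.8
eef_pos: [438.4, 22.6, 145.2]
tool_rot: [3.141, -0.0, 1.85]
force: [-1.5, -0.1, 5.0]
width: 26.6
gripper_force: 58.7
```

Emit:
{"op": "arm_command", "data": {
  "series": [5,0,0,0,0,5,0,0,0,0,5,0,0,0,0,5,0,0,0,0,5,0,0,0,0]
}}

```text
clock: 18.22
eef_pos: [438.4, 22.6, 145.1]
tool_rot: [3.141, -0.0, 1.85]
force: [-2.2, -0.4, 6.4]
width: 26.7
gripper_force: 58.8
```

Turn by 36° clockwise (roll +).

Emit:
{"op": "arm_command", "data": {
  "series": [5,0,0,0,6,5,0,0,0,12,5,0,0,0,18,5,0,0,0,24,5,0,0,0,30]
}}

```text
clock: 18.63
eef_pos: [439.9, 22.6, 145.2]
tool_rot: [3.138, -0.001, 1.322]
force: [0.5, 0.0, 1.6]
width: 27.1
gripper_force: 58.8
```

Emit:
{"op": "arm_command", "data": {
  "series": [5,0,0,0,3,5,0,0,0,6,5,0,0,0,6,5,0,0,0,6,5,0,0,0,6]
}}

```text
clock: 19.05
eef_pos: [439.9, 22.2, 145.0]
tool_rot: [3.138, -0.001, 1.222]
force: [1.4, -1.8, 5.5]
width: 26.8
gripper_force: 59.4
```

Emit:
{"op": "arm_command", "data": {
  "series": [30,0,0,0,0,50,0,0,0,0,70,0,0,0,0,70,0,0,0,0,70,0,0,0,0]
}}

```text
clock: 19.47
eef_pos: [437.9, 23.0, 144.1]
tool_rot: [-3.14, 0.0, 1.222]
force: [-0.4, 0.1, 0.7]
width: 60.2
gripper_force: 0.0
```

Emit:
{"op": "arm_command", "data": {
  "series": [70,0,0,-2,0,70,0,0,-4,0,70,0,0,-6,0,70,0,0,-7,0,70,0,0,-7,0]
}}

```text
clock: 19.88
eef_pos: [439.5, 22.9, 216.0]
tool_rot: [3.139, -0.002, 1.222]
force: [0.0, 0.4, -0.4]
width: 59.6
gripper_force: 0.0
```

```bash
python3 - <<'E'
from h import *
from plan import *
s=monitor.read_state(); p=s['eef_pos']; print(p,s['tool_rot'],s['torque'],s['width'])
y=np.degrees(s['tool_rot'][2])
q=(438.5-.03*44.5,22.3-44.5)
plan((*p,y),(q[0],q[1]-90,215,88.3),(q[0],q[1]-90,215,88.3))
E
```

```text
[439.54005554  22.93557405 215.96897911] [ 3.13855799e+00 -2.09204585e-03  1.22231559e+00] [-0.02925899 -0.00257384  0.00805958] 59.62869844454949
-> [ 437.2 -112.2  215.    88.3]
   x -12.78 y 4.39 z 0.10 roll -18.3
-> [ 437.2 -112.2  215.    88.3]
   x 0.00 y 0.00 z -0.00 roll -0.0
```

Emit:
{"op": "arm_command", "data": {
  "series": [50,-2.6,0.9,0,-3.7,50,-5.1,1.8,0,-7.3,50,-7.7,2.6,0,-11,50,-10.2,3.5,0,-14.6,50,-12.8,4.4,0.1,-18.3]
}}

```text
clock: 20.3
eef_pos: [435.3, -113.3, 212.4]
tool_rot: [-3.14, -0.001, 1.545]
force: [-0.3, -0.2, -0.2]
width: 42.8
gripper_force: 0.0
```

Emit:
{"op": "arm_command", "data": {
  "series": [50,0,0,0,0,50,0,0,0,0,50,0,0,0,0,50,0,0,0,0,50,0,0,0,0]
}}

```text
clock: 20.72
eef_pos: [435.9, -111.2, 213.0]
tool_rot: [-3.141, -0.001, 1.543]
force: [0.2, 0.1, -0.6]
width: 42.8
gripper_force: 0.0
```

```bash
python3 - <<'E'
from h import *
from plan import *
s=monitor.read_state(); p=s['eef_pos']; print(p,s['tool_rot'],s['width'])
y=np.degrees(s['tool_rot'][2])
a,_=snap('top'); crop(a,290,192,345,237,12,'c7.png')
for nm,b,z0,z1 in[('lockcase',(300,200,332,232),125,150),('dial',(300,200,332,232),155,175),('knob',(326,205,340,230),80,125)]:
    r,n,z,Q=rect('top',b,z0,z1); print(nm,np.round(r[0],1),np.round(r[1],1),round(r[2],1),n,round(float(z),1),Q[:,:2].min(0).round(),Q[:,:2].max(0).round())
plan((*p,y),(437.2,-22.2,p[2],88.3),(437.2,-22.2,91,88.3))
E
```

```text
[ 435.92058546 -111.22472361  212.96946106] [-3.14083194e+00 -6.03557606e-04  1.54327777e+00] 42.802735317613056
lockcase [439.2  21.9] [53.  43.9] 85.1 199 139.0 [416.  -6.] [463.  48.]
dial [439.6  22.6] [28.3 27.2] 45.9 90 162.9 [424.   7.] [452.  35.]
knob [450.2 -28.8] [38.6 50.2] 80.9 85 99.1 [424. -51.] [476. -13.]
-> [437.2 -22.2 213.   88.3]
   x 8.90 y -0.12 z -0.00 roll 0.1
-> [437.2 -22.2  91.   88.3]
   x 0.00 y -0.00 z 12.20 roll -0.0
```

View pics/c7.png

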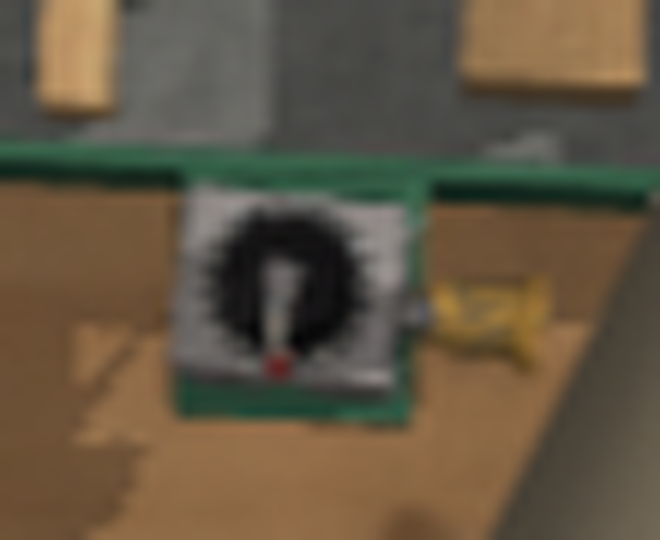

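The white line (280,310) now meets the red mark (280,365), so the dial is in its notch. The knob grip spans about (437..525, 315).

```bash
python3 - <<'E'
from h import *
for u,v in((437,315),(525,318),(480,316),(410,315)): print(world('top',290+u/12,192+v/12,z=100).round(1))
print(world('top',290+285/12,192+283/12,z=160).round(1))
E
```

```text
[434.8 -15.2 100. ]
[434.4 -36.4 100. ]
[434.7 -25.6 100. ]
[434.7  -8.7 100. ]
[436.8  19.1 160. ]
```

Emit:
{"op": "arm_command", "data": {
  "series": [50,1.8,0,0,0,50,3.6,0,0,0,50,5.4,0,0,0,50,7.2,-0.1,0,0,50,8.9,-0.1,0,0]
}}

```text
clock: 21.18
eef_pos: [437.4, -21.8, 213.3]
tool_rot: [-3.141, -0.0, 1.543]
force: [0.7, 0.9, -0.6]
width: 42.7
gripper_force: 0.0
```

Emit:
{"op": "arm_command", "data": {
  "series": [50,0,0,0,0,50,0,0,2,0,50,0,0,4,0,50,0,0,5,0,50,0,0,5,0]
}}

```text
clock: 21.6
eef_pos: [436.2, -23.6, 161.7]
tool_rot: [-3.138, 0.0, 1.542]
force: [-0.5, -1.0, 1.0]
width: 42.8
gripper_force: 0.0
```

Emit:
{"op": "arm_command", "data": {
  "series": [50,0,0,2,0,50,0,0,4,0,50,0,0,5.8,0,50,0,0,6.8,0,50,0,0,7,0]
}}

```text
clock: 22.02
eef_pos: [437.1, -23.8, 92.4]
tool_rot: [-3.14, 0.0, 1.541]
force: [-0.3, 0.6, 0.1]
width: 42.8
gripper_force: 0.0
```

Emit:
{"op": "arm_command", "data": {
  "series": [50,0,0,0,0,50,0,0,0,0,25,0,0,0,0,5,0,0,0,0,0,0,0,0,0]
}}

```text
clock: 22.43
eef_pos: [437.6, -23.5, 94.1]
tool_rot: [3.141, -0.0, 1.541]
force: [-1.9, 0.3, 6.1]
width: 14.8
gripper_force: 67.2
```

Emit:
{"op": "arm_command", "data": {
  "series": [0,0,0,0,0,0,0,0,0,0,0,0,0,0,0,0,0,0,0,0,0,0,0,0,0]
}}

```text
clock: 22.85
eef_pos: [437.7, -23.5, 94.1]
tool_rot: [3.141, -0.0, 1.542]
force: [-2.3, 0.5, 6.3]
width: 14.9
gripper_force: 67.2
```

Emit:
{"op": "arm_command", "data": {
  "series": [0,-0.4,0,0,0,0,-0.8,0,0,0,0,-1.2,0,0,0,0,-1.6,0,0,0,0,-2,0,0,0]
}}

```text
clock: 23.27
eef_pos: [437.2, -43.6, 93.5]
tool_rot: [3.141, -0.0, 1.542]
force: [-1.2, 3.2, 4.5]
width: 14.6
gripper_force: 67.2
```

Emit:
{"op": "arm_command", "data": {
  "series": [0,-0.2,0,0,0,0,-0.4,0,0,0,0,-0.6,0,0,0,0,-0.7,0,0,0,0,-0.7,0,0,0]
}}

```text
clock: 23.68
eef_pos: [437.0, -49.9, 93.3]
tool_rot: [3.142, -0.001, 1.542]
force: [-1.2, 4.9, 5.6]
width: 14.8
gripper_force: 67.3
```

```bash
python3 - <<'E'
from h import *
s=monitor.read_state(); print(s['eef_pos'],s['tool_rot'],s['width'],s['force'])
a,_=snap('top'); b,_=snap('scene')
A=cv2.resize(a[192:237,290:345,::-1],None,fx=7,fy=7,interpolation=cv2.INTER_CUBIC)
B=cv2.resize(b[170:215,290:345,::-1],None,fx=7,fy=7,interpolation=cv2.INTER_CUBIC)
cv2.imwrite('pics/c8.png',np.hstack([A,B]))
E
```

```text
[437.00034264 -49.89234405  93.33083639] [ 3.14157725e+00 -1.16887665e-03  1.54151125e+00] 14.80323474808402 [-1.20803689  4.85361453  5.5571864 ]
```

View pics/c8.png

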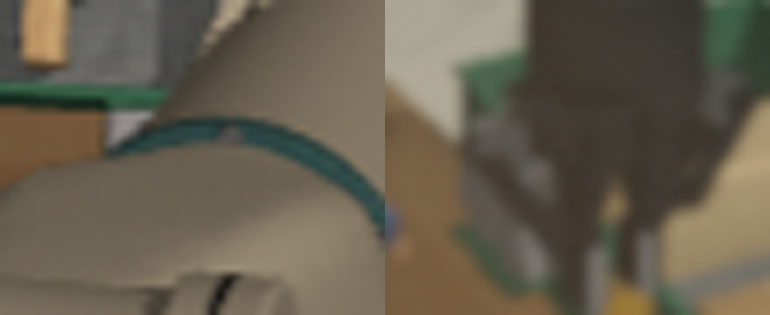

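Force of 3–5 N throughout the pull means the shackle is following. Pull a little more to feel the stop.

Emit:
{"op": "arm_command", "data": {
  "series": [0,-0.1,0,0,0,0,-0.1,0,0,0,0,-0.2,0,0,0,0,-0.2,0,0,0,0,-0.2,0,0,0]
}}

```text
clock: 24.2
eef_pos: [437.0, -50.0, 93.3]
tool_rot: [-3.141, -0.003, 1.543]
force: [1.0, 9.3, 5.3]
width: 14.8
gripper_force: 67.6
```

Emit:
{"op": "arm_command", "data": {
  "series": [0,0.2,0,0,0,20,0.2,0,0,0,50,0.2,0,0,0,50,0.2,0,0,0,50,0.2,0,0,0]
}}

```text
clock: 24.62
eef_pos: [436.8, -51.7, 93.1]
tool_rot: [3.142, 0.001, 1.54]
force: [0.0, -0.2, -0.2]
width: 42.7
gripper_force: 0.0
```

Emit:
{"op": "arm_command", "data": {
  "series": [50,0,0,-2,0,50,0,0,-5,0,50,0,0,-8,0,50,0,0,-11,0,50,0,0,-12,0]
}}

```text
clock: 25.03
eef_pos: [438.5, -51.9, 216.6]
tool_rot: [3.136, 0.001, 1.54]
force: [0.8, 0.6, -0.2]
width: 42.8
gripper_force: 0.0
```

Emit:
{"op": "arm_command", "data": {
  "series": [75,-2,0,0,0,75,-4,0,0,0,75,-6,0,0,0,75,-7,0,0,0,75,-7,0,0,0]
}}

```text
clock: 25.45
eef_pos: [434.4, -123.4, 213.3]
tool_rot: [3.141, 0.002, 1.536]
force: [0.3, 0.5, 0.5]
width: 64.0
gripper_force: 0.0
```

```bash
python3 - <<'E'
from h import *
from plan import *
s=monitor.read_state(); p=s['eef_pos']; print(p,s['tool_rot'],s['width'])
a,_=snap('top'); snap('scene')
m=(a[...,0].astype(int)-a[...,2]>60)&(a[...,0]>120); m[:200]=0;m[235:]=0;m[:,:318]=0;m[:,:].T[352:]=0
v,u=np.where(m); print(len(u),u.min(),u.max(),v.min(),v.max(),world('top',u.mean(),v.mean(),z=100))
r,n,z,Q=rect('top',(300,200,330,232),125,150); print(np.round(r[0],1),np.round(r[1],1),round(r[2],1),n)
crop(a,290,192,345,237,12,'c9.png')
y=np.degrees(s['tool_rot'][2])
plan((*p,y),(438.7,22,p[2],88),(438.7,22,105,88))
E
```

```text
[ 434.36742018 -123.41079019  213.31277313] [3.14129504e+00 1.59553653e-03 1.53619057e+00] 63.97726751864562
306 318 346 214 234 [412.0397187  -31.41688053 100.        ]
[440.2  21.6] [52.7 43. ] 86.8 197
-> [438.7  22.  213.3  88. ]
   x 14.55 y -0.07 z -0.00 roll 0.0
-> [438.7  22.  105.   88. ]
   x 0.00 y 0.00 z 10.83 roll -0.0
```

View pics/c9.png

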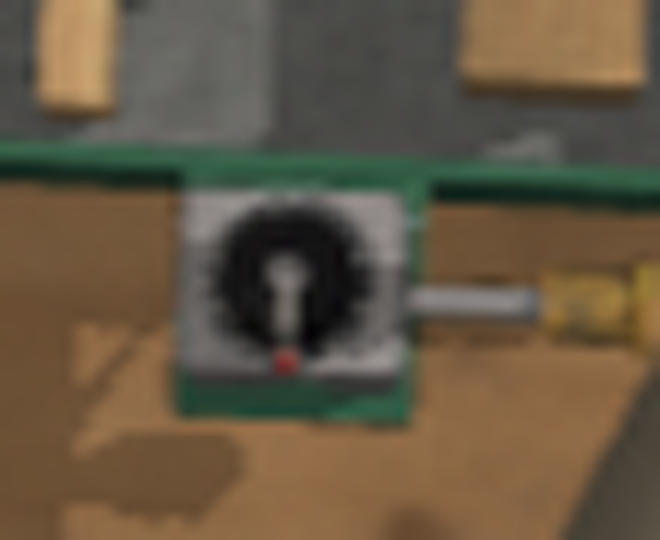

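The shackle is fully out: the bolt spans (410–540, 305) and the knob is at 590. Grip the lock case now.

Emit:
{"op": "arm_command", "data": {
  "series": [80,3,0,0,0,80,6,0,0,0,80,9,0,0,0,80,12,0,0,0,80,14.5,0.1,0,0]
}}

```text
clock: 25.97
eef_pos: [439.1, 28.0, 213.0]
tool_rot: [-3.14, -0.001, 1.544]
force: [0.2, 0.6, -0.1]
width: 68.1
gripper_force: 0.0
```

Emit:
{"op": "arm_command", "data": {
  "series": [80,0,0,0,0,80,0,0,2,0,80,0,0,4,0,80,0,0,4,0,80,0,0,4,0]
}}

```text
clock: 26.38
eef_pos: [439.0, 24.6, 172.8]
tool_rot: [-3.139, 0.0, 1.542]
force: [1.2, -0.3, 0.0]
width: 68.1
gripper_force: 0.0
```

Emit:
{"op": "arm_command", "data": {
  "series": [80,0,0,1.5,0,80,0,0,3,0,80,0,0,4.5,0,80,0,0,6,0,80,0,0,6.6,0]
}}

```text
clock: 26.8
eef_pos: [440.0, 24.4, 106.9]
tool_rot: [-3.141, -0.0, 1.541]
force: [-0.9, 0.5, -0.1]
width: 68.5
gripper_force: 0.0
```

Emit:
{"op": "arm_command", "data": {
  "series": [80,0,0,0,0,80,0,0,0,0,80,0,0,0,0,80,0,0,0,0,80,0,0,0,0]
}}

```text
clock: 27.22
eef_pos: [440.6, 24.4, 108.0]
tool_rot: [3.14, -0.0, 1.541]
force: [0.1, -0.6, -0.5]
width: 68.3
gripper_force: 0.0
```

Emit:
{"op": "arm_command", "data": {
  "series": [60,-0.2,0,0.2,0,30,-0.2,0,0.2,0,30,-0.2,0,0.2,0,30,-0.2,0,0.2,0,30,-0.2,0,0.2,0]
}}

```text
clock: 27.63
eef_pos: [439.7, 22.1, 105.6]
tool_rot: [-3.141, -0.0, 1.541]
force: [-1.6, -0.2, 4.7]
width: 43.4
gripper_force: 60.8
```

Emit:
{"op": "arm_command", "data": {
  "series": [30,0,0,0,0,30,0,0,0,0,30,0,0,0,0,30,0,0,-0.3,0,30,0,0,-0.6,0]
}}

```text
clock: 28.05
eef_pos: [439.4, 22.3, 111.1]
tool_rot: [-3.14, 0.0, 1.541]
force: [0.1, 0.1, -4.3]
width: 42.8
gripper_force: 61.5
```

Emit:
{"op": "arm_command", "data": {
  "series": [30,0,0,-1,0,30,0,0,-2,0,30,0,0,-3,0,30,0,0,-4,0,30,0,0,-5,0]
}}

```text
clock: 28.47
eef_pos: [439.5, 22.3, 161.6]
tool_rot: [-3.141, 0.0, 1.541]
force: [0.3, 0.0, -4.5]
width: 42.9
gripper_force: 61.7
```

Emit:
{"op": "arm_command", "data": {
  "series": [30,0,0,-1.5,0,30,0,0,-3,0,30,0,0,-4.5,0,30,0,0,-6,0,30,0,0,-6.4,0]
}}

```text
clock: 28.88
eef_pos: [440.7, 22.3, 226.9]
tool_rot: [3.139, -0.001, 1.541]
force: [0.9, -0.1, -5.4]
width: 42.9
gripper_force: 62.1
```

Emit:
{"op": "arm_command", "data": {
  "series": [30,-2,-0.2,0,0,30,-4,-0.5,0,0,30,-6,-0.7,0,0,30,-8.5,-0.9,0,0,30,-11,-1.1,0,0]
}}

```text
clock: 29.3
eef_pos: [424.8, -87.8, 224.6]
tool_rot: [-3.14, -0.0, 1.542]
force: [0.9, -0.5, -3.9]
width: 43.3
gripper_force: 62.0
```

Emit:
{"op": "arm_command", "data": {
  "series": [30,-2.5,-0.2,0,0,30,-5,-0.5,0,0,30,-7.5,-0.7,0,0,30,-10,-0.9,0,0,30,-12,-1.1,0,0]
}}

```text
clock: 29.72
eef_pos: [410.1, -208.7, 224.6]
tool_rot: [-3.14, 0.0, 1.54]
force: [0.7, 0.1, -4.9]
width: 43.3
gripper_force: 62.0
```

Emit:
{"op": "arm_command", "data": {
  "series": [30,-2,-0.2,0,0,30,-4,-0.5,0,0,30,-6,-0.7,0,0,30,-7.5,-0.9,0,0,30,-8,-0.9,0,0]
}}

```text
clock: 30.13
eef_pos: [398.3, -289.1, 224.6]
tool_rot: [-3.14, 0.001, 1.537]
force: [-0.1, -0.3, -4.2]
width: 42.9
gripper_force: 61.9
```

Emit:
{"op": "arm_command", "data": {
  "series": [30,0,0,0,0,30,0,0,0,0,30,0,0,0,0,30,0,0,0,0,30,0,0,0,0]
}}

```text
clock: 30.55
eef_pos: [400.1, -285.5, 225.2]
tool_rot: [-3.141, -0.001, 1.543]
force: [0.7, -0.2, -5.0]
width: 43.0
gripper_force: 61.9
```

```bash
python3 - <<'E'
from h import *
s=monitor.read_state(); print(s['clock'],s['eef_pos'],s['width'],s['force'],abs(s['qd']).max())
a,_=snap('top'); cv2.imwrite('pics/fin.png',a[100:320,170:490,::-1].repeat(2,0).repeat(2,1))
P,ok=cloud('top'); print('max z over box',[ (P[145:205,268:368,2]>zz).sum() for zz in(95,200,320)])
E
```

```text
30.55 [ 400.10511129 -285.50323587  225.22183386] 42.97364418601849 [ 0.72665668 -0.2306224  -4.9557256 ] 0.005097016442236576
max z over box [np.int64(31), np.int64(24), np.int64(24)]
```

View pics/fin.png

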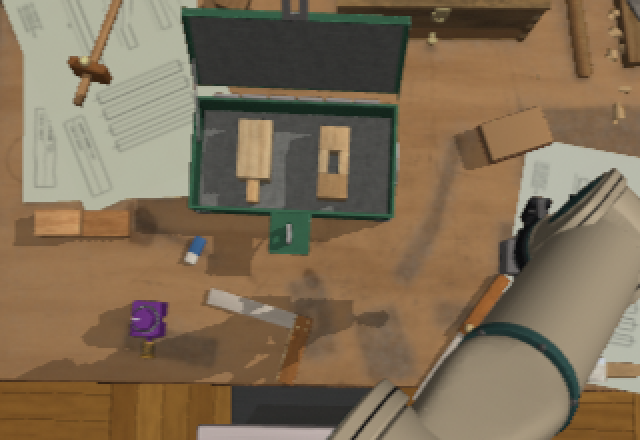

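The picture shows both blocks in the box, the staple bare at (290,233), and the arm holding the lock to the right, clear of the lid. The other items are where they lay.

```bash
python3 -c "
from h import *
print(workorder.finish_job())"
```

```text
the job is handed in; nothing more can be done
None
```

I handed the job in at about 30.6 s: the tenon and mortise block lie flat side by side in the box, and the arm holds the open lock, dial up, about 20 cm above the bench to the right of the box.

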